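Hang a drying frame of painted buttons on two latch hooks

ROBOT

A 6-joint arm with a two-finger parallel gripper is mounted at the origin on the work surface. World frame = base frame: x ahead of the robot, y to its left, z up, the work surface at z = 0. Lengths are in mm, angles in rad, forces in N, time in s.
With the tool pointing down it reaches from about 275 to 750 mm from the base axis. Payload 10.2 kg.
Tool frame: the origin (TCP) lies between the finger pads; the fingertips stand 22 mm ahead of it and the grasp point (between the pads) lies 3 mm ahead of it (ctrl.nose_length is the distance from the TCP to the fingertips, in mm); y points along the fingers, z is the direction in which the jaws open and shut, and the axes are right-handed (so a half turn about y gives the same grasp; the last joint's range is limited). The gripper opens to 85 mm and grips with 20 to 120 N. Pads are 22 mm wide; open, the fingers measure 114 mm over their backs; the gripper's body (76 mm by 85 mm) begins 54 mm behind the grasp point. The pads swing forward as they close: fully open they stand 13 mm farther back than shut.
Start: joints at [1.037, 0.313, 1.498, -0, 1.331, -0.223], TCP at [160.569, 499.849, 253.294] pointing down, gripper open.
Joint ranges: [-2.94, 2.94], [-0.97, 2.17], [0.19, 2.56], [-1.23, 4.37], [0.02, 3.11], [-2.88, 2.88]. Speed limits (rad/s): [2.39, 2.39, 3.01, 3.14, 3.14, 3.14].

INTERFACE

Orientations are given as a unit quaternion [w, x, y, z].
In Python, from rig import ctrl, eyes, models gives the robot as it stands.
- The arm moves only by the shell command python3 -m crank 'ROWS' [FORCE]. ROWS is JSON, a list of rows, each an object with "dp": the shift along the tool's x, y, z in mm, a list of three; "roll": the turn about the tool's y in rad; "gripper": the closure in counts, from 0 (fully open) to 255 (shut). A call has 1 to 10 rows; each row is the pose to reach, as a shift and turn from the pose commanded when the call began, along the tool's axes at that moment; what a row does not reach only later rows make up. A row lasts 1/12 s, in which the tool goes at most 41.7 mm and 7.16 degrees, less where a joint would pass 70% of its speed; a pose out of reach is approached as far as the arm can. A call with a gripper value outside its range is refused whole. The fingers move at their own pace and stop on an object; FORCE is the grip in N (left out, the last holds). Time passes only in rows, so rows that repeat a pose let the fingers close. It gives the time, the measured TCP pose, the force and the opening at its end, in the units of the state.
- ctrl.sense(): the state, without advancing time (a new reading comes with each control period).
- eyes.capture(name): name is "scene" or "side" or "wrist"; returns a dict with "color" (480x640x3 uint8, red, green, blue), "fx", "fy", "cx", "cy" (pixels), "R" (3x3) and "t" (3): a world point X has camera coordinates R X + t. Camera axes: x right, y down, z forward; pixel columns grow to the right and rows downward; lengths in mm; the calibration is good to about 2 mm. A picture is of the moment at which its call begins. There is no depth.
- ctrl.finish_job(): hands the job in, once; it reports no verdict.
Trained networks look in a picture, given as the dict that the camera call returned (one of the last four; its "shot" number tells which), for a name from the list of things; names that differ only in an ending like _2 or _b are one class to them, and where a whole thing is asked for, a point or a joint stands for the part that bears it (a point fixed in the world has none). Each returns a list of dicts, best first, with "confidence" (0 to 1); they miss things now and then, are a little off and sometimes report something else, mostly with a low value. They report only what shows in the picture. A call takes as long as a camera call.
- models.spot_in(picture, label): "extent" ([centre column, centre row, width, height] in pixels, round what is visible of it).
- models.spot_point(picture, label): "centre" ([column, row] in pixels: a listed point, or the origin of a listed thing).
The state is a dict: "time_s": time; "joints": joint angles; "dq": joint speeds; "tau": joint torques, N m; "eef_pos": TCP position; "ee_rot": TCP orientation; "force": force on the tool from outside, world axes, zero at the start; "wrist_torque": the same for the moment, N m; "grip_width": opening from 0.0 (shut) to 1.0 (fully open).
Only numpy, scipy, OpenCV 4.12 (cv2) and the standard library are available. Lean on these libraries where they do the work, as an engineer would, in place of code of your own. Each camera call takes 0.05 s, during which the arm holds its last target. There are 200 camera calls.

TASK

Take the drying frame of painted buttons off its blue loading stand and hang it by its top tube in both hooks of the drying rack, pressing gently until each red spring latch has snapped shut over the tube. Before letting go, tug the frame gently upwards so that both latches are felt to hold it, then set it back down in the hooks and release it. Do not force the hooks, and leave everything else on the bench where it is.

Things in the scene. Friction and masses are not known exactly. Their poses are not given: they have to be found in the camera images.
- tube_mid (a point): Middle of the axis of the drying frame's top tube, where it is grasped from above. Steel tube 12 mm in diameter, 284 mm long, along this point's y axis, with a black cap (20 mm across, 6 mm thick) on each end; x across the panel, z up. The tube can turn in the fingers, and the panel swings under it.
- frame: The drying frame; origin at the middle of the tube's axis. Two steel straps at y = +100 and -100 mm (12 mm wide) carry a panel of buttons under the tube: 210 mm wide, 13 mm thick over the buttons, from 32 to 107 mm below the tube's axis. 0.3 to 0.5 kg. The same from both faces: it may be hung either way round.
- tube_a (a point): Point on the tube's axis 125 mm from its middle along +y: what lies in a notch or hook.
- tube_b (a point): Point on the tube's axis 125 mm from its middle along -y: what lies in a notch or hook.
- stand: Loading stand, fixed. Wooden base 110 x 330 x 12 mm, two blue posts at y = +125 and -125 mm (10 mm thick) with open 90 degree V notches; the tube rests in them with its axis 125 mm above the bench, the prongs end 131 mm above it. Origin on the bench under the middle of the tube; y along the tube, z up. Lift the frame straight up out of it.
- rack: Drying rack, fixed. Origin on the bench under rack_seats, same axes: y along the line of the hooks, +x from the hooks to the uprights, z up. Grey base 330 mm wide, 12 mm thick, x -35 to 125 mm. Uprights 30 x 30 mm, 182 mm high, x 84 to 114 mm, at y = +125 and -125 mm. In front of them a level hook rail, 24 mm high, x 71 to 83 mm, at seat height; hook arms reach forward from it.
- rack_seats (a point): Nominal point midway between the two hook seats (a seat is where the tube's axis lies when home), 145 mm above the bench; axes as rack. Hooks at y = +125 and -125 mm. The hook rail is clamped by hand up to 10 mm above or below nominal, and each hook on it up to another 4 mm, different for the two. These heights are not measured: find them by feel.
- latch_l (a joint): Red spring latch of the +y hook, hinged on the upright's side of the throat: 0 rad shut (level across the throat), opening downwards to 0.9 to 1 rad as the tube pushes past. Snaps shut over the tube only in the last 1 to 3 mm above its seat; cannot open upwards. The tube meets it with its axis 24.5 mm above the seat; it yields at about 4 N, and the frame's weight alone does not pass both.
- latch_r (a joint): The same for the -y hook. Hooks: steel plates 8 mm thick, open upwards; throat 16 mm wide in x, over it a flared mouth 36 mm wide whose rim is 37 mm above the seat. Pushing through takes up to about 7 N per hook; seats and shut latches are rigid. At home the tube has 9 mm of free lift under the shut latch. Keep the whole push or pull on the rack below about 15 N.
- cup_front: Bystander: steel cup, 44 mm across, 45 mm high. Origin under its centre.
- cup_back: Bystander: aluminium cup, 48 mm across, 55 mm high. Origin under its centre.
- dropper: Bystander: amber dropper bottle, 44 mm across, 112 mm high. Origin under its centre.
- sponge: Bystander: yellow sponge block, 70 x 45 x 30 mm. Origin under its centre.
- brush: Bystander: paint brush, 170 mm long, lying flat. Origin under its centre.

How it is judged (in metres and radians):
On the way, in this order (a step that is already met when the one before it is completed fails the run):
1. with the fingers still holding the frame, both ends of its tube are down in the hooks and both latches have snapped shut over it (z of tube_a in the frame of rack_seats between -0.018 and 0.018 m and x of tube_a in the frame of rack_seats between -0.006 and 0.006 m and z of tube_b in the frame of rack_seats between -0.018 and 0.018 m and x of tube_b in the frame of rack_seats between -0.006 and 0.006 m and y of tube_mid in the frame of rack_seats between -0.02 and 0.02 m and angle between tube_mid's own y axis and vertical between 1.5208 and 1.6208 rad and value of joint each of latch_l, latch_r below 0.12 rad and contact force between frame and rack above 1.5 N and contact force between each of latch_l, latch_r and frame below 0.3 N and contact force between the fingers and frame above 1 N), for 0.1 s.
2. still held in the fingers, the frame is tugged upwards so that both shut latches hold it down at once (over 1 N each) (contact force between each of latch_l, latch_r, the fingers and frame above 1 N and value of joint each of latch_l, latch_r below 0.12 rad), for 0.1 s.
At the end, for the whole second after the job is handed in: both ends of the tube lie in the hooks (within 18 mm of the nominal seat height, 6 mm across the throat, 20 mm along the tube), the tube level within 0.05 rad, both latches shut over it, and the frame hangs released and at rest (z of tube_a in the frame of rack_seats between -0.018 and 0.018 m and x of tube_a in the frame of rack_seats between -0.006 and 0.006 m and z of tube_b in the frame of rack_seats between -0.018 and 0.018 m and x of tube_b in the frame of rack_seats between -0.006 and 0.006 m and y of tube_mid in the frame of rack_seats between -0.02 and 0.02 m and angle between tube_mid's own y axis and vertical between 1.5208 and 1.6208 rad and value of joint each of latch_l, latch_r below 0.12 rad and linear speed of frame below 0.02 m/s and angular speed of frame below 0.2 rad/s); the robot touches nothing.
It fails at once if the frame pressed, jammed or pulled against the rack with more than 30 N (contact force between frame and rack above 30 N).
It fails at once if a bystander moved by more than 20 mm (distance of any of cup_front, cup_back, dropper, sponge, brush from where it was at the start of the episode above 0.02 m).
It also fails if it takes over 69 s, if anything falls off the work surface, if the arm or the gripper's body presses on something with over 40 N, if the wrist force passes 120 N, or if a joint passes its speed limit or range.

## Working session

There is one attempt and no reset: what is moved stays moved. The work goes in short steps, Python scripts to look and compute and a shell command to move; the robot and the scene stay as the last step left them, time stands still between calls to the robot, and variables do not carry over. Pictures are saved under pics/ and viewed, about 8 in all and at most 12, crops included, and the job is handed in when it is done.

```bash
ls; mkdir -p pics; cat > h.py <<'E'
import numpy as np, cv2
from rig import ctrl, eyes, models
def ray(p,uv):
    R=np.array(p["R"]);t=np.array(p["t"]);d=R.T@np.array([(uv[0]-p["cx"])/p["fx"],(uv[1]-p["cy"])/p["fy"],1.]);return -R.T@t,d/np.linalg.norm(d)
def onz(p,uv,z):
    o,d=ray(p,uv);return o+d*(z-o[2])/d[2]
def proj(p,X):
    c=np.array(p["R"])@np.array(X,float)+np.array(p["t"]);return np.array([p["fx"]*c[0]/c[2]+p["cx"],p["fy"]*c[1]/c[2]+p["cy"]])
def tri(obs):
    A=np.zeros((3,3));b=np.zeros(3)
    for p,uv in obs:
        o,d=ray(p,uv);M=np.eye(3)-np.outer(d,d);A+=M;b+=M@o
    return np.linalg.solve(A,b)
def save(p,n): cv2.imwrite(f"pics/{n}.png",cv2.cvtColor(p["color"],cv2.COLOR_RGB2BGR))
E
python3 - <<'E'
from h import *
np.set_printoptions(precision=1,suppress=True)
s=ctrl.sense();print({k:s[k] for k in("time_s","eef_pos","ee_rot","force","grip_width")})
for n in("scene","side","wrist"):
    p=eyes.capture(n);save(p,n)
    print(n,-np.array(p["R"]).T@p["t"])
    zs=dict(tube_mid=125,tube_a=125,tube_b=125,stand=0,rack=0,rack_seats=145,latch_l=145,latch_r=145,frame=125,cup_front=0,cup_back=0,dropper=0,sponge=0,brush=0)
    for k,z in zs.items():
        for r in models.spot_point(p,k)[:2]: print(k,np.array(r["centre"]),round(r["confidence"],2),onz(p,r["centre"],z))
E
```

```text
pics
{'time_s': 0.0, 'eef_pos': array([160.4, 499.6, 252.7]), 'ee_rot': array([-0.7,  0.7, -0.1,  0.1]), 'force': array([-0.5,  0.3,  0.5]), 'grip_width': 1.000056834326912}
scene [1217.5  596.7  950.6]
tube_mid [212.1 190.2] 0.71 [ 575.3 -288.4  125. ]
tube_a [182.9 170.5] 0.68 [ 568.6 -412.9  125. ]
tube_a [242.8 211.9] 0.58 [ 584.4 -166.2  125. ]
tube_b [182.9 170.5] 0.68 [ 568.6 -412.9  125. ]
tube_b [242.8 211.9] 0.58 [ 584.4 -166.2  125. ]
stand [218.4 225.8] 0.73 [ 572.9 -290.     0. ]
rack [397.9 324.8] 0.86 [537.1 272.5   0. ]Traceback (most recent call last):
  File "<stdin>", line 9, in <module>
ValueError: it knows: brush, cup_back, cup_front, dropper, frame, rack, rack_seats, sponge, stand, tube, tube_mid
```

```bash
python3 - <<'E'
from h import *
np.set_printoptions(precision=3,suppress=True)
s=ctrl.sense();print(s["ee_rot"])
np.set_printoptions(precision=1,suppress=True)
P={}
for n in("scene","side","wrist"):
    p=eyes.capture(n);save(p,n);P[n]=p
    print(n,-np.array(p["R"]).T@p["t"])
    zs=dict(tube_mid=125,tube_a=125,stand=0,rack=0,rack_seats=145,cup_front=0,cup_back=0,dropper=0,sponge=0,brush=0)
    for k,z in zs.items():
        for r in models.spot_point(p,k)[:2]: print(k,np.array(r["centre"]),round(r["confidence"],2),onz(p,r["centre"],z))
im=np.hstack([cv2.imread("pics/scene.png"),cv2.imread("pics/side.png")]);cv2.imwrite("pics/both.png",cv2.resize(im,(800,300),interpolation=cv2.INTER_AREA))
E
```

```text
[-0.699  0.699 -0.109  0.109]
scene [1217.5  596.7  950.6]
tube_mid [211.2 192.3] 0.85 [ 582.6 -283.6  125. ]
tube_a [182.8 174.1] 0.7 [ 579.2 -400.3  125. ]
tube_a [246.4 212.3] 0.6 [ 579.7 -158.4  125. ]
rack [395.1 325.8] 0.96 [543.5 269.3   0. ]
cup_front [337.2 243.8] 0.8 [417.8   1.9   0. ]
cup_back [281.3 295.8] 0.81 [645.4  12.1   0. ]
cup_back [215.9 225.2] 0.53 [ 575.7 -297.1    0. ]
dropper [299.7 271.5] 0.89 [557.2  -7.1   0. ]
sponge [278.8 195.1] 0.96 [ 367.1 -256.6   -0. ]
brush [435.9 277.2] 0.83 [353.1 262.6   0. ]
side [ 116.5 -747.7  978.5]
tube_mid [419.5 328.9] 0.87 [ 575.3 -287.   125. ]
tube_mid [461.5 385.6] 0.28 [ 570.4 -413.1  125. ]
tube_a [383.8 282.6] 0.85 [ 577.5 -166.5  125. ]
tube_a [460.  387.6] 0.62 [ 565.9 -414.9  125. ]
stand [412.4 369.2] 0.57 [ 575.6 -291.2    0. ]
rack [270.6 203.1] 0.72 [536.8 267.7  -0. ]
rack_seats [269.9 151. ] 0.87 [549.7 282.3 145. ]
cup_front [275.5 291.9] 0.64 [425.8   4.9  -0. ]
cup_back [365.8 253.7] 0.71 [655.5  10.7   0. ]
dropper [332.4 274.1] 0.68 [558.1  -7.7   0. ]
dropper [278.9 292. ] 0.52 [432.1   1.3   0. ]
sponge [310.3 404.6] 0.96 [ 367.9 -265.5    0. ]
brush [307.  401.2] 0.63 [ 365.8 -256.6    0. ]
brush [204.3 229. ] 0.61 [359.6 257.3  -0. ]
wrist [ 96.7 519.4 375. ]
```

View pics/scene.png

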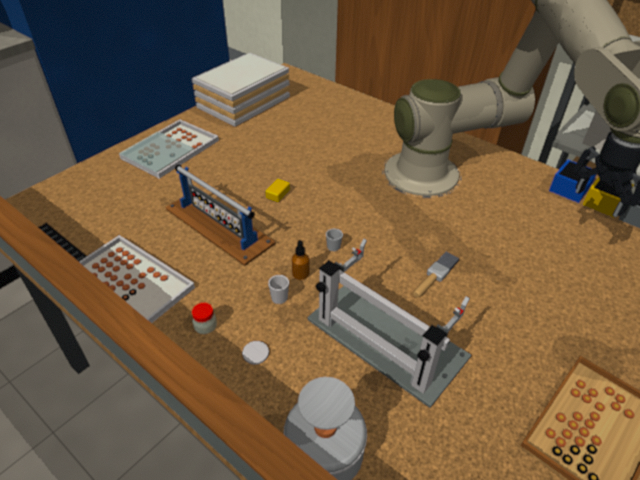

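View pics/side.png

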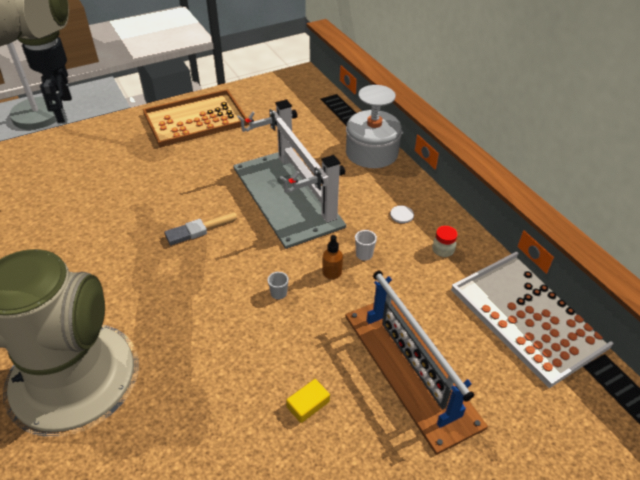

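The stand with the frame is at right/back (tube from about (182,172) to (245,212) in scene). The rack is at about (397,325), with its hooks facing the robot and the bystanders between the two. Next I estimate the rack yaw from its base corners and the wrist orientation.

```bash
python3 - <<'E'
from h import *
from scipy.spatial.transform import Rotation as Ro
np.set_printoptions(precision=1,suppress=True)
q=ctrl.sense()["ee_rot"];M=Ro.from_quat([q[1],q[2],q[3],q[0]]).as_matrix();print("tool axes cols\n",M.round(3))
p=eyes.capture("side")
for uv in[(235,166),(288,243),(343,222)]: print("side",onz(p,uv,12))
for uv in[(244,121),(290,183)]: print("side latch",onz(p,uv,150))
p=eyes.capture("scene")
for uv in[(309,320),(430,396),(468,352)]: print("scene",onz(p,uv,12))
for uv in[(361,245),(464,303)]: print("scene latch",onz(p,uv,150))
w=eyes.capture("wrist");print(w["fx"],np.array(w["R"]).round(2), -np.array(w["R"]).T@w["t"]-ctrl.sense()["eef_pos"])
E
```

```text
tool axes cols
 [[ 1.  -0.   0.3]
 [-0.3  0.   1. ]
 [-0.  -1.   0. ]]
side [510.8 430.   12. ]
side [509.1 113.1  12. ]
side [655.  114.9  12. ]
side latch [542.1 415.3 150. ]
side latch [537.3 151.8 150. ]
scene [664.6 115.9  12. ]
scene [652.4 424.1  12. ]
scene [509.1 431.6  12. ]
scene latch [512.8 138.4 150. ]
scene latch [513.9 393.9 150. ]
402.21354374392 [[ 0.3  0.9 -0. ]
 [ 0.9 -0.3  0.3]
 [ 0.2 -0.1 -1. ]] [-63.8  19.5 121.7]
```

```bash
python3 -m crank '[{"dp":[400,-147,-135],"roll":1.26,"gripper":0},{"dp":[400,-147,-135],"roll":1.26,"gripper":0},{"dp":[400,-147,-135],"roll":1.26,"gripper":0},{"dp":[400,-147,-135],"roll":1.26,"gripper":0},{"dp":[400,-147,-135],"roll":1.26,"gripper":0},{"dp":[400,-147,-135],"roll":1.26,"gripper":0},{"dp":[400,-147,-135],"roll":1.26,"gripper":0},{"dp":[400,-147,-135],"roll":1.26,"gripper":0},{"dp":[400,-147,-135],"roll":1.26,"gripper":0},{"dp":[400,-147,-135],"roll":1.26,"gripper":0}]' 20; python3 - <<'E'
from h import *
np.set_printoptions(precision=3,suppress=True)
s=ctrl.sense();print(s["dq"],s["joints"])
E
```

```text
time_s: 2.98
eef_pos: [478.3, 264.5, 391.2]
ee_rot: [0.501, -0.501, 0.499, -0.499]
force: [1.3, 0.6, -0.1]
grip_width: 0.999
[-0.727  0.451 -1.003  0.002  0.548  0.767] [0.291 0.312 1.148 0.    1.682 0.287]
```

```bash
python3 -m crank '[{"dp":[0,0,0],"roll":0,"gripper":0},{"dp":[0,0,0],"roll":0,"gripper":0}]'; python3 - <<'E'
from h import *
np.set_printoptions(precision=1,suppress=True)
s=ctrl.sense();print(s["eef_pos"],s["force"],np.array(s["ee_rot"]).round(4))
w=eyes.capture("wrist");save(w,"w1")
for k,z in dict(rack=0,rack_seats=145).items():
    for r in models.spot_point(w,k)[:2]: print(k,np.array(r["centre"]),r["confidence"],onz(w,r["centre"],z))
for y in(147,397):
  print(proj(w,(544,y,145)))
import pickle;pickle.dump({k:w[k] for k in("R","t","fx","fy","cx","cy")},open("w1.pkl","wb"))
E
```

```text
time_s: 3.15
eef_pos: [478.3, 264.9, 390.2]
ee_rot: [0.502, -0.502, 0.498, -0.498]
force: [-0.5, 0.7, -0.6]
grip_width: 1.0
[478.3 264.9 390.2] [-0.5  0.7 -0.6] [ 0.5 -0.5  0.5 -0.5]
rack [365.3 179.8] 0.88 [537.4 273.7   0. ]
rack_seats [385.  198.7] 0.57 [539.2 272.7 145. ]
[383.4 323.6]
[398.4  51.2]
```

View pics/w1.png

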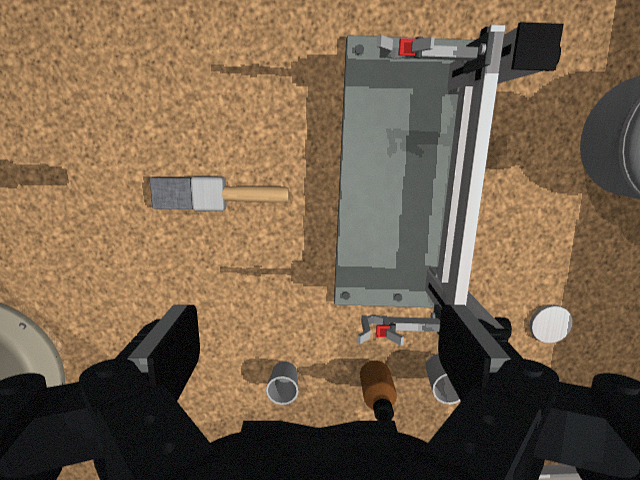

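The wrist picture shows the rack from above: the red latches are at about (406,47) and (382,331), with the mouths around them. I'll zoom in.

```bash
python3 - <<'E'
import cv2,numpy as np
i=cv2.imread("pics/w1.png")
a=cv2.resize(i[25:70,345:505],(800,225),interpolation=cv2.INTER_CUBIC);b=cv2.resize(i[305:360,345:505],(800,275),interpolation=cv2.INTER_CUBIC)
cv2.imwrite("pics/z1.png",np.vstack([a,b]))
h=cv2.cvtColor(i,cv2.COLOR_BGR2HSV);m=cv2.inRange(h,(0,160,120),(8,255,255))|cv2.inRange(h,(172,160,120),(180,255,255))
n,l,st,c=cv2.connectedComponentsWithStats(m);print(st[1:],c[1:])
E
```

```text
[[399  39  16  17 208]
 [376 325  14  13 115]] [[405.72596154  47.04807692]
 [381.29565217 330.70434783]]
```

View pics/z1.png

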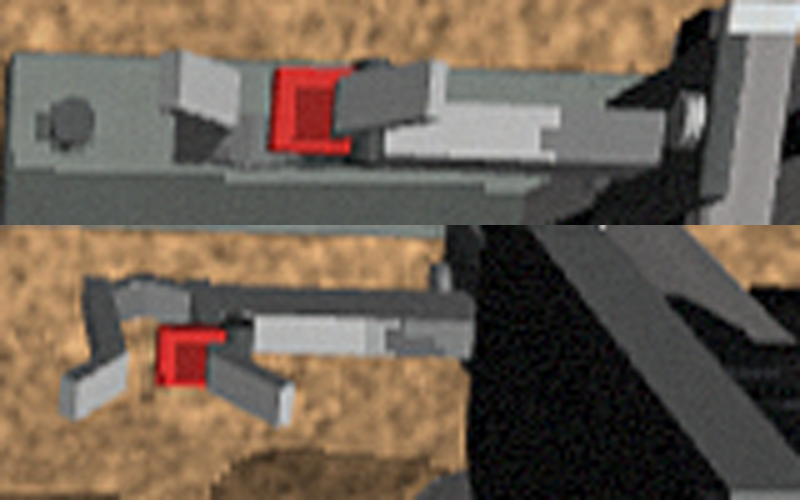

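```bash
python3 - <<'E'
from h import *
import pickle
np.set_printoptions(precision=1,suppress=True)
w=pickle.load(open("w1.pkl","rb"))
print("cam",-np.array(w["R"]).T@w["t"])
for z in(170,182,194): print(z,*[onz(w,u,z) for u in((379.4,41),(430.6,42),(405,41.3),(358.2,338),(401.4,338),(379.8,338))])
print("red left/right edges",*[onz(w,u,163) for u in((399,47),(415,47),(376,331),(390,331))])
print("base",*[onz(w,u,12) for u in((347,37),(335,303.5))])
E
```

```text
cam [477.6 330.9 511.8]
170 [524.3 399.6 170. ] [564.1 399.2 170. ] [544.2 399.5 170. ] [516.5 144.4 170. ] [557.2 144.7 170. ] [536.8 144.6 170. ]
182 [522.7 397.2 182. ] [561.  396.8 182. ] [541.9 397.1 182. ] [515.1 151.  182. ] [554.4 151.2 182. ] [534.7 151.1 182. ]
194 [521.1 394.8 194. ] [558.  394.4 194. ] [539.5 394.7 194. ] [513.7 157.5 194. ] [551.6 157.8 194. ] [532.7 157.6 194. ]
red left/right edges [541.1 396.8 163. ] [553.8 396.9 163. ] [534.  148.2 163. ] [547.4 148.2 163. ]
base [509.2 435.2  12. ] [501.5 109.4  12. ]
```

```bash
python3 -m crank '[{"dp":[350,0,87],"roll":0.045,"gripper":0},{"dp":[350,0,87],"roll":0.045,"gripper":0},{"dp":[350,0,87],"roll":0.045,"gripper":0},{"dp":[350,0,87],"roll":0.045,"gripper":0},{"dp":[350,0,87],"roll":0.045,"gripper":0},{"dp":[350,0,87],"roll":0.045,"gripper":0},{"dp":[350,0,87],"roll":0.045,"gripper":0},{"dp":[350,0,87],"roll":0.045,"gripper":0},{"dp":[350,0,87],"roll":0.045,"gripper":0},{"dp":[350,0,87],"roll":0.045,"gripper":0}]'
python3 -m crank '[{"dp":[254,85,12],"roll":0,"gripper":0},{"dp":[254,85,12],"roll":0,"gripper":0},{"dp":[254,85,12],"roll":0,"gripper":0},{"dp":[254,85,12],"roll":0,"gripper":0},{"dp":[254,85,12],"roll":0,"gripper":0},{"dp":[254,85,12],"roll":0,"gripper":0},{"dp":[254,85,12],"roll":0,"gripper":0},{"dp":[254,85,12],"roll":0,"gripper":0},{"dp":[254,85,12],"roll":0,"gripper":0},{"dp":[254,85,12],"roll":0,"gripper":0}]'
cat > look.py <<'E'
import sys
from h import *
np.set_printoptions(precision=1,suppress=True)
n=sys.argv[1];w=eyes.capture("wrist");save(w,n);s=ctrl.sense();q=s["ee_rot"];print(s["time_s"],s["eef_pos"],s["force"],"q",np.array(q).round(4))
for k,z in dict(tube_mid=125,tube=125,frame=125,stand=0).items():
    for r in models.spot_in(w,k)[:2] if k=="tube" else models.spot_point(w,k)[:2]:
        c=r.get("centre") or r["extent"]; print(k,np.array(c),round(r["confidence"],2),onz(w,c[:2],z))
import pickle;pickle.dump({k:w[k] for k in("R","t","fx","fy","cx","cy")},open(n+".pkl","wb"))
E
python3 look.py w2
```

```text
time_s: 4.13
eef_pos: [567.9, -86.5, 389.0]
ee_rot: [0.49, -0.491, 0.51, -0.509]
force: [-0.4, -0.1, -0.3]
grip_width: 1.002
time_s: 4.97
eef_pos: [571.3, -335.3, 306.2]
ee_rot: [-0.492, 0.492, -0.508, 0.508]
force: [0.1, 0.2, 0.1]
grip_width: 0.999
5.0167 [ 571.4 -335.2  306.5] [-0.5  0.6 -0.4] q [-0.5  0.5 -0.5  0.5]
tube_mid [318.8 163.7] 0.83 [ 573.1 -291.7  125. ]
tube [319.3 173.   24.  346. ] 0.61 [ 573.2 -298.5  125. ]
tube [319.1 164.3 117.2 325.9] 0.37 [ 573.3 -292.1  125. ]
frame [316.8 161.1] 0.9 [ 571.7 -289.7  125. ]
stand [322. 155.] 0.82 [ 576.6 -292.1    0. ]
```

View pics/w2.png

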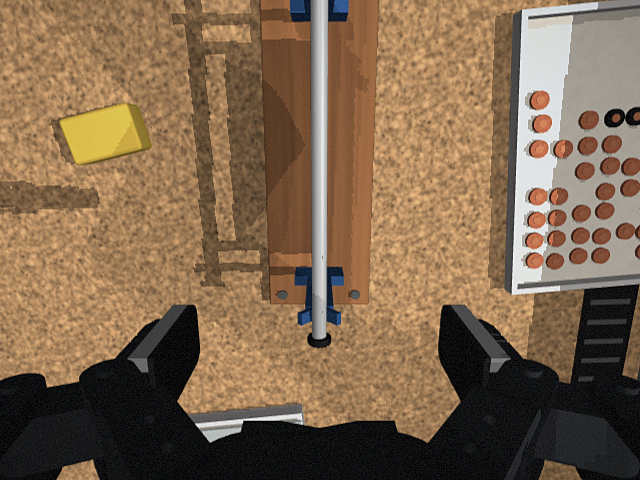

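The tube runs straight down the picture at column 319, with its near cap at (319,340) and the V post at (319,290). The yaw is therefore aligned. Descending to grasp.

```bash
python3 - <<'E'
from h import *
import pickle
w=pickle.load(open("w2.pkl","rb"))
print(onz(w,(319,340),125),onz(w,(319,292),131),onz(w,(319,160),125),onz(w,(319,10),125))
E
python3 -m crank '[{"dp":[-45,120,1],"roll":0,"gripper":0},{"dp":[-45,120,1],"roll":0,"gripper":0},{"dp":[-45,120,1],"roll":0,"gripper":0},{"dp":[-45,120,1],"roll":0,"gripper":0},{"dp":[-45,150,1],"roll":0,"gripper":0},{"dp":[-45,165,1],"roll":0,"gripper":0},{"dp":[-45,178,1],"roll":0,"gripper":0},{"dp":[-45,178,1],"roll":0,"gripper":0}]'
```

```text
[ 568.54076618 -436.66017394  125.        ] [ 569.99921577 -391.13978527  131.        ] [ 573.31976554 -288.97509227  125.        ] [ 576.52753596 -189.84558794  125.        ]
time_s: 5.88
eef_pos: [573.1, -292.7, 126.8]
ee_rot: [0.491, -0.491, 0.509, -0.508]
force: [-0.5, -0.2, -0.3]
grip_width: 1.001
```

```bash
python3 -m crank '[{"dp":[0,0,0],"roll":0,"gripper":255},{"dp":[0,0,0],"roll":0,"gripper":255},{"dp":[0,0,0],"roll":0,"gripper":255},{"dp":[0,0,0],"roll":0,"gripper":255},{"dp":[0,0,0],"roll":0,"gripper":255},{"dp":[0,0,0],"roll":0,"gripper":255},{"dp":[0,0,0],"roll":0,"gripper":255},{"dp":[0,0,0],"roll":0,"gripper":255}]' 30
python3 -m crank '[{"dp":[0,-10,0],"roll":0,"gripper":255},{"dp":[0,-30,0],"roll":0,"gripper":255},{"dp":[0,-60,0],"roll":0,"gripper":255},{"dp":[0,-95,0],"roll":0,"gripper":255},{"dp":[0,-130,0],"roll":0,"gripper":255},{"dp":[0,-160,0],"roll":0,"gripper":255},{"dp":[0,-175,0],"roll":0,"gripper":255},{"dp":[0,-180,0],"roll":0,"gripper":255},{"dp":[0,-180,0],"roll":0,"gripper":255}]'
```

```text
time_s: 6.55
eef_pos: [573.2, -292.5, 127.8]
ee_rot: [-0.491, 0.491, -0.509, 0.509]
force: [-2.1, 0.4, 4.0]
grip_width: 0.128
time_s: 7.3
eef_pos: [573.3, -292.4, 307.9]
ee_rot: [-0.491, 0.491, -0.508, 0.509]
force: [-0.3, 0.1, -3.9]
grip_width: 0.128
```

```bash
python3 -m crank '[{"dp":[-5,-10,0],"roll":0,"gripper":255},{"dp":[-15,-20,-1],"roll":0,"gripper":255},{"dp":[-32,-30,-3],"roll":0,"gripper":255},{"dp":[-55,-32,-5],"roll":0,"gripper":255},{"dp":[-83,-32,-8],"roll":0,"gripper":255},{"dp":[-113,-32,-11],"roll":0,"gripper":255},{"dp":[-143,-32,-14],"roll":0,"gripper":255},{"dp":[-173,-32,-17],"roll":0,"gripper":255},{"dp":[-203,-32,-20],"roll":0,"gripper":255},{"dp":[-233,-32,-23],"roll":0,"gripper":255}]'
python3 -m crank '[{"dp":[-30,0,-3],"roll":-0.002,"gripper":255},{"dp":[-60,0,-6],"roll":-0.004,"gripper":255},{"dp":[-90,0,-9],"roll":-0.006,"gripper":255},{"dp":[-120,0,-12],"roll":-0.009,"gripper":255},{"dp":[-150,0,-15],"roll":-0.009,"gripper":255},{"dp":[-180,0,-18],"roll":-0.009,"gripper":255},{"dp":[-205,0,-21],"roll":-0.009,"gripper":255},{"dp":[-225,0,-23],"roll":-0.009,"gripper":255},{"dp":[-240,0,-25],"roll":-0.009,"gripper":255},{"dp":[-250,0,-26],"roll":-0.009,"gripper":255}]'
```

```text
time_s: 8.13
eef_pos: [557.5, -55.8, 340.1]
ee_rot: [-0.492, 0.491, -0.508, 0.508]
force: [0.5, 0.1, -3.4]
grip_width: 0.125
time_s: 8.97
eef_pos: [539.7, 194.7, 339.9]
ee_rot: [0.494, -0.494, 0.506, -0.506]
force: [0.5, -0.7, -4.2]
grip_width: 0.128
```

```bash
python3 -m crank '[{"dp":[-20,0,-1],"roll":0,"gripper":255},{"dp":[-40,0,-2],"roll":0,"gripper":255},{"dp":[-57,0,-3],"roll":0,"gripper":255},{"dp":[-69,0,-3],"roll":0,"gripper":255},{"dp":[-76,0,-3],"roll":0,"gripper":255},{"dp":[-78,0,-3],"roll":0,"gripper":255},{"dp":[-78,0,-3],"roll":0,"gripper":255},{"dp":[-78,0,-3],"roll":0,"gripper":255},{"dp":[-78,0,-3],"roll":0,"gripper":255},{"dp":[-78,0,-3],"roll":0,"gripper":255}]'
python3 -m crank '[{"dp":[0,10,0],"roll":0,"gripper":255},{"dp":[0,25,0],"roll":0,"gripper":255},{"dp":[0,40,0],"roll":0,"gripper":255},{"dp":[0,55,0],"roll":0,"gripper":255},{"dp":[0,70,0],"roll":0,"gripper":255},{"dp":[0,82,0],"roll":0,"gripper":255},{"dp":[0,90,0],"roll":0,"gripper":255},{"dp":[0,95,0],"roll":0,"gripper":255},{"dp":[0,95,0],"roll":0,"gripper":255},{"dp":[0,95,0],"roll":0,"gripper":255}]'
python3 - <<'E'
from h import *
np.set_printoptions(precision=1,suppress=True)
s=ctrl.sense();print(s["eef_pos"],s["force"],s["wrist_torque"])
w=eyes.capture("wrist");save(w,"w3");p=eyes.capture("side");save(p,"s3");c=eyes.capture("scene");save(c,"c3")
a=cv2.resize(cv2.imread("pics/s3.png")[70:220,210:380],(800,706))[:, :];b=cv2.imread("pics/c3.png")[220:400,290:490]
cv2.imwrite("pics/v3.png",np.hstack([cv2.resize(cv2.imread("pics/s3.png")[80:230,220:360],(400,428)),cv2.resize(b,(400,428))]))
for k in("tube_mid","tube"):
  for q in(w,p,c):
    for r in models.spot_point(q,k)[:2]:print(k,np.array(r["centre"]),round(r["confidence"],2),onz(q,r["centre"],s["eef_pos"][2]-3))
E
```

```text
time_s: 9.8
eef_pos: [540.3, 269.4, 339.4]
ee_rot: [-0.493, 0.493, -0.507, 0.507]
force: [0.1, 0.3, -3.0]
grip_width: 0.124
time_s: 10.63
eef_pos: [540.3, 270.0, 244.6]
ee_rot: [-0.494, 0.493, -0.506, 0.507]
force: [0.4, -0.9, -4.0]
grip_width: 0.129
[540.3 270.  244.6] [ 0.4 -0.9 -4. ] [ 0. -0.  0.]
tube_mid [317.9 331.5] 0.97 [540.  270.3 241.6]
tube_mid [263.1 116.9] 0.97 [538.4 281.9 241.6]
tube_mid [244.5  92.4] 0.44 [541.9 393.  241.6]
tube_mid [410.8 249.4] 0.96 [540.4 272.2 241.6]
tube [244.7  91.5] 0.84 [543.8 396.4 241.6]
tube [287.5 150.7] 0.69 [531.9 147.1 241.6]
tube [364.6 221.6] 0.72 [532.4 154.9 241.6]
tube [468.1 281.6] 0.68 [544.  398.1 241.6]
```

View pics/v3.png

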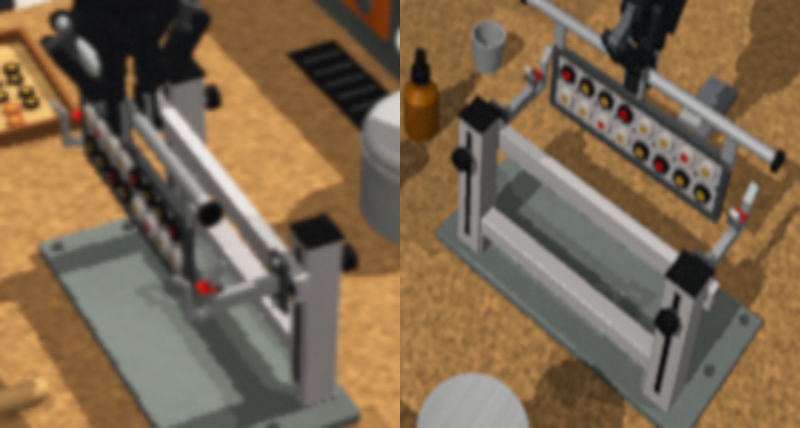

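View pics/w3.png

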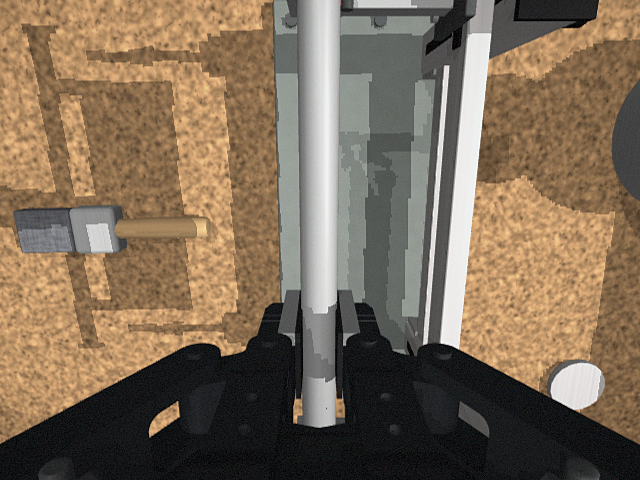

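The frame hangs level above the rack, its panel between the two hooks. I'll triangulate the red latches against the tube ends from both cameras.

```bash
python3 - <<'E'
from h import *
np.set_printoptions(precision=1,suppress=True)
P={n:eyes.capture(n) for n in("side","scene")};L={}
for n,p in P.items():
    h=cv2.cvtColor(p["color"],cv2.COLOR_RGB2HSV);m=cv2.inRange(h,(0,150,90),(8,255,255))|cv2.inRange(h,(172,150,90),(180,255,255))
    k,l,st,c=cv2.connectedComponentsWithStats(m)
    L[n]=[]
    for y in(148,398):
        g=proj(p,(540,y,160));j=min(range(1,k),key=lambda j:np.hypot(*(c[j]-g))+(1e3 if st[j][4]<4 else 0));L[n].append(c[j]);print(n,y,g,c[j],st[j][4])
for i in(0,1): 
    X=tri([(P[n],L[n][i]) for n in P]);print("latch",X,*[proj(P[n],X)-L[n][i] for n in P])
s={n:models.spot_point(P[n],"tube") for n in P}
for n in P: print(n,[np.array(r["centre"]) for r in s[n]][:3])
so=lambda n:sorted([r["centre"] for r in s[n]][:2],key=lambda c:onz(P[n],c,240)[1])
for i in(0,1): print("tube end",tri([(P[n],so(n)[i]) for n in P]))
E
```

```text
side 148 [291.8 180.1] [291.  180.3] 23
side 398 [245.7 121.3] [246.2 120. ] 16
scene 148 [357.4 250.3] [358.4 250.8] 12
scene 398 [460.4 308.6] [460.7 310.3] 15
latch [538.8 149.8 158.5] [-0.1 -0. ] [-0.1  0. ]
latch [543.4 400.9 160.7] [0.2 0.1] [ 0.3 -0.1]
side [array([245.4,  92.8]), array([286.7, 152. ])]
scene [array([467.9, 282.7]), array([364.2, 222.8])]
tube end [531.3 152.3 235.6]
tube end [544.6 397.6 238. ]
```

```bash
python3 -m crank '[{"dp":[0,12,0],"roll":0,"gripper":255},{"dp":[0,26,0],"roll":0,"gripper":255},{"dp":[0,38,0],"roll":0,"gripper":255},{"dp":[0,46,0],"roll":0,"gripper":255},{"dp":[0,50,0],"roll":0,"gripper":255},{"dp":[0,50,0],"roll":0,"gripper":255},{"dp":[0,50,0],"roll":0,"gripper":255}]' 20
python3 -m crank '[{"dp":[0,1,0],"roll":0,"gripper":255},{"dp":[0,2,0],"roll":0,"gripper":255},{"dp":[0,3,0],"roll":0,"gripper":255},{"dp":[0,4,0],"roll":0,"gripper":255},{"dp":[0,4,0],"roll":0,"gripper":255}]'
python3 -m crank '[{"dp":[0,1,0],"roll":0,"gripper":255},{"dp":[0,2,0],"roll":0,"gripper":255},{"dp":[0,3,0],"roll":0,"gripper":255},{"dp":[0,4,0],"roll":0,"gripper":255},{"dp":[0,4,0],"roll":0,"gripper":255}]'
python3 -c 'from rig import ctrl;print(ctrl.sense()["wrist_torque"])'
```

```text
time_s: 11.87
eef_pos: [540.4, 270.1, 194.8]
ee_rot: [-0.494, 0.493, -0.506, 0.507]
force: [0.9, -0.9, -3.9]
grip_width: 0.129
time_s: 12.28
eef_pos: [540.1, 270.1, 190.2]
ee_rot: [0.493, -0.494, 0.506, -0.506]
force: [0.9, -0.3, -4.2]
grip_width: 0.124
time_s: 12.7
eef_pos: [540.1, 270.0, 186.0]
ee_rot: [0.493, -0.494, 0.507, -0.506]
force: [-0.3, -0.2, -3.7]
grip_width: 0.125
[-0.04126674  0.0015526   0.02148012]
```

```bash
for i in 1; do python3 -m crank '[{"dp":[0,1,0],"roll":0,"gripper":255},{"dp":[0,2,0],"roll":0,"gripper":255},{"dp":[0,3,0],"roll":0,"gripper":255},{"dp":[0,3,0],"roll":0,"gripper":255},{"dp":[0,3,0],"roll":0,"gripper":255}]'
python3 -c 'from rig import ctrl;print(ctrl.sense()["wrist_torque"])'
python3 -m crank '[{"dp":[0,1,0],"roll":0,"gripper":255},{"dp":[0,2,0],"roll":0,"gripper":255},{"dp":[0,3,0],"roll":0,"gripper":255},{"dp":[0,3,0],"roll":0,"gripper":255},{"dp":[0,3,0],"roll":0,"gripper":255}]'
python3 -c 'from rig import ctrl;print(ctrl.sense()["wrist_torque"])'
python3 -m crank '[{"dp":[0,1,0],"roll":0,"gripper":255},{"dp":[0,2,0],"roll":0,"gripper":255},{"dp":[0,3,0],"roll":0,"gripper":255},{"dp":[0,3,0],"roll":0,"gripper":255},{"dp":[0,3,0],"roll":0,"gripper":255}]'
python3 -c 'from rig import ctrl;print(ctrl.sense()["wrist_torque"])'; done
```

```text
time_s: 13.12
eef_pos: [540.2, 270.1, 183.3]
ee_rot: [0.493, -0.493, 0.506, -0.506]
force: [-0.2, -0.9, -4.2]
grip_width: 0.127
[-0.03354659 -0.06961362  0.03321092]
time_s: 13.53
eef_pos: [540.2, 270.0, 180.2]
ee_rot: [0.493, -0.493, 0.507, -0.506]
force: [0.2, -0.9, -4.5]
grip_width: 0.128
[-0.00474937  0.02207677 -0.02175312]
time_s: 13.95
eef_pos: [540.2, 270.1, 177.2]
ee_rot: [0.493, -0.494, 0.506, -0.506]
force: [0.6, 0.1, -3.2]
grip_width: 0.121
[-0.01040634 -0.0145166   0.00855579]
```

```bash
python3 -m crank '[{"dp":[0,1,0],"roll":0,"gripper":255},{"dp":[0,2,0],"roll":0,"gripper":255},{"dp":[0,3,0],"roll":0,"gripper":255},{"dp":[0,3,0],"roll":0,"gripper":255},{"dp":[0,3,0],"roll":0,"gripper":255}]'
python3 -c 'from rig import ctrl;print(ctrl.sense()["wrist_torque"])'
python3 -m crank '[{"dp":[0,1,0],"roll":0,"gripper":255},{"dp":[0,2,0],"roll":0,"gripper":255},{"dp":[0,3,0],"roll":0,"gripper":255},{"dp":[0,3,0],"roll":0,"gripper":255},{"dp":[0,3,0],"roll":0,"gripper":255}]'
python3 -c 'from rig import ctrl;print(ctrl.sense()["wrist_torque"])'
python3 -m crank '[{"dp":[0,1,0],"roll":0,"gripper":255},{"dp":[0,2,0],"roll":0,"gripper":255},{"dp":[0,3,0],"roll":0,"gripper":255},{"dp":[0,3,0],"roll":0,"gripper":255},{"dp":[0,3,0],"roll":0,"gripper":255}]'
python3 -c 'from rig import ctrl;print(ctrl.sense()["wrist_torque"])'
```

```text
time_s: 14.37
eef_pos: [540.2, 270.1, 174.2]
ee_rot: [0.493, -0.493, 0.506, -0.506]
force: [0.8, -0.5, -4.4]
grip_width: 0.123
[0.02965801 0.02077767 0.00035057]
time_s: 14.78
eef_pos: [540.2, 270.1, 171.3]
ee_rot: [0.493, -0.493, 0.506, -0.506]
force: [0.2, -0.2, -3.3]
grip_width: 0.129
[0.03883229 0.02080463 0.06160294]
time_s: 15.2
eef_pos: [540.3, 270.2, 169.5]
ee_rot: [-0.494, 0.493, -0.506, 0.507]
force: [-3.1, -1.0, 5.9]
grip_width: 0.128
[-0.19360037  0.54102997  0.02398809]
```

```bash
python3 -m crank '[{"dp":[0,1,0],"roll":0,"gripper":255},{"dp":[0,2,0],"roll":0,"gripper":255},{"dp":[0,2,0],"roll":0,"gripper":255},{"dp":[0,2,0],"roll":0,"gripper":255}]'
python3 -c 'from rig import ctrl;print(ctrl.sense()["wrist_torque"])'
python3 -m crank '[{"dp":[0,1,0],"roll":0,"gripper":255},{"dp":[0,2,0],"roll":0,"gripper":255},{"dp":[0,2,0],"roll":0,"gripper":255},{"dp":[0,2,0],"roll":0,"gripper":255}]'
python3 -c 'from rig import ctrl;print(ctrl.sense()["wrist_torque"])'
```

```text
time_s: 15.53
eef_pos: [540.4, 270.2, 167.6]
ee_rot: [-0.494, 0.493, -0.506, 0.507]
force: [-3.3, -1.2, 5.9]
grip_width: 0.128
[-0.14826642  0.55824566 -0.02406015]
time_s: 15.87
eef_pos: [540.7, 270.1, 165.9]
ee_rot: [-0.494, 0.493, -0.506, 0.507]
force: [-2.4, -0.5, 8.1]
grip_width: 0.128
[-0.20414149  0.41851102 -0.02621381]
```

```bash
python3 -m crank '[{"dp":[0,1,0],"roll":0,"gripper":255},{"dp":[0,2,0],"roll":0,"gripper":255},{"dp":[0,2,0],"roll":0,"gripper":255},{"dp":[0,2,0],"roll":0,"gripper":255}]'
python3 -c 'from rig import ctrl;print(ctrl.sense()["wrist_torque"])'
python3 -m crank '[{"dp":[0,1,0],"roll":0,"gripper":255},{"dp":[0,2,0],"roll":0,"gripper":255},{"dp":[0,2,0],"roll":0,"gripper":255},{"dp":[0,2,0],"roll":0,"gripper":255}]'
python3 - <<'E'
from h import *
np.set_printoptions(precision=2,suppress=True)
print(ctrl.sense()["wrist_torque"])
w=eyes.capture("wrist");save(w,"w4");s=eyes.capture("side");save(s,"s4");c=eyes.capture("scene");save(c,"c4")
a=cv2.resize(cv2.imread("pics/s4.png")[90:230,225:345],(360,420),interpolation=cv2.INTER_CUBIC);b=cv2.resize(cv2.imread("pics/c4.png")[220:350,340:475],(436,420),interpolation=cv2.INTER_CUBIC)
cv2.imwrite("pics/v4.png",np.hstack([a,b]))
E
```

```text
time_s: 16.2
eef_pos: [540.6, 270.2, 164.0]
ee_rot: [-0.494, 0.493, -0.506, 0.507]
force: [-3.1, -0.8, 9.0]
grip_width: 0.129
[-0.18104795  0.52389555  0.04295046]
time_s: 16.53
eef_pos: [540.1, 270.3, 161.5]
ee_rot: [-0.494, 0.493, -0.506, 0.506]
force: [-4.6, -1.3, 5.3]
grip_width: 0.125
[-0.18  0.76  0.14]
```

View pics/v4.png

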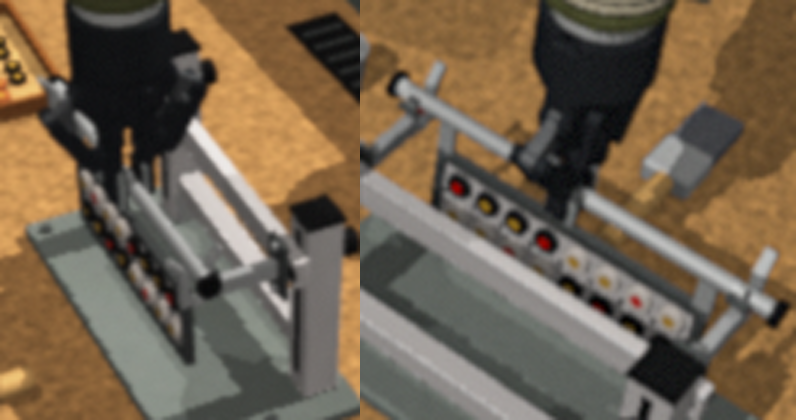

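Both tube ends are between the prongs of their hooks and the frame looks level. I continue in small steps.

```bash
python3 -m crank '[{"dp":[0,1,-1],"roll":0,"gripper":255},{"dp":[0,2,-1],"roll":0,"gripper":255},{"dp":[0,2,-1],"roll":0,"gripper":255},{"dp":[0,2,-1],"roll":0,"gripper":255}]'
python3 -c 'from rig import ctrl;print(ctrl.sense()["wrist_torque"])'
python3 -m crank '[{"dp":[0,1,0],"roll":0,"gripper":255},{"dp":[0,2,0],"roll":0,"gripper":255},{"dp":[0,2,0],"roll":0,"gripper":255},{"dp":[0,2,0],"roll":0,"gripper":255}]'
python3 -c 'from rig import ctrl;print(ctrl.sense()["wrist_torque"])'
```

```text
time_s: 17.02
eef_pos: [539.4, 270.2, 158.8]
ee_rot: [-0.494, 0.493, -0.506, 0.507]
force: [-0.3, 0.7, 2.0]
grip_width: 0.129
[-0.14021667  0.2269123  -0.00733752]
time_s: 17.35
eef_pos: [539.5, 270.1, 156.7]
ee_rot: [-0.494, 0.493, -0.506, 0.507]
force: [-1.5, -0.4, 5.1]
grip_width: 0.126
[-0.05934085  0.2503642  -0.03114979]
```

```bash
python3 -m crank '[{"dp":[0,1,0],"roll":0,"gripper":255},{"dp":[0,2,0],"roll":0,"gripper":255},{"dp":[0,2,0],"roll":0,"gripper":255},{"dp":[0,2,0],"roll":0,"gripper":255}]'
python3 -c 'from rig import ctrl;print(ctrl.sense()["wrist_torque"])'
python3 -m crank '[{"dp":[0,1,0],"roll":0,"gripper":255},{"dp":[0,2,0],"roll":0,"gripper":255},{"dp":[0,2,0],"roll":0,"gripper":255},{"dp":[0,2,0],"roll":0,"gripper":255}]'
python3 -c 'from rig import ctrl;print(ctrl.sense()["wrist_torque"])'
```

```text
time_s: 17.68
eef_pos: [539.3, 270.0, 154.8]
ee_rot: [-0.493, 0.493, -0.506, 0.507]
force: [-3.3, -1.0, 6.6]
grip_width: 0.127
[-0.18531592  0.56810928 -0.11225437]
time_s: 18.02
eef_pos: [538.9, 269.9, 152.5]
ee_rot: [0.493, -0.494, 0.507, -0.506]
force: [-4.7, -0.9, 5.4]
grip_width: 0.127
[-0.18099387  0.64732306 -0.01385927]
```

```bash
python3 -m crank '[{"dp":[0,1,-1],"roll":0,"gripper":255},{"dp":[0,2,-1],"roll":0,"gripper":255},{"dp":[0,2,-1],"roll":0,"gripper":255},{"dp":[0,2,-1],"roll":0,"gripper":255}]'
python3 -c 'from rig import ctrl;print(ctrl.sense()["wrist_torque"])'
python3 -m crank '[{"dp":[0,0.5,0],"roll":0,"gripper":255},{"dp":[0,1,0],"roll":0,"gripper":255},{"dp":[0,1,0],"roll":0,"gripper":255},{"dp":[0,1,0],"roll":0,"gripper":255}]'
python3 -c 'from rig import ctrl;print(ctrl.sense()["wrist_torque"])'
```

```text
time_s: 18.35
eef_pos: [537.9, 270.0, 150.0]
ee_rot: [0.493, -0.494, 0.507, -0.506]
force: [-5.3, -2.2, 2.9]
grip_width: 0.127
[-0.09241614  0.67889793 -0.19643686]
time_s: 18.68
eef_pos: [537.9, 270.0, 148.9]
ee_rot: [0.493, -0.494, 0.507, -0.506]
force: [-5.0, -1.9, 0.9]
grip_width: 0.123
[ 0.02617455  0.72662104 -0.12314883]
```

```bash
python3 -m crank '[{"dp":[0,0.5,0],"roll":0,"gripper":255},{"dp":[0,1,0],"roll":0,"gripper":255},{"dp":[0,1,0],"roll":0,"gripper":255},{"dp":[0,1,0],"roll":0,"gripper":255}]'
python3 -c 'from rig import ctrl;print(ctrl.sense()["wrist_torque"])'
python3 -m crank '[{"dp":[0,0.5,0],"roll":0,"gripper":255},{"dp":[0,1,0],"roll":0,"gripper":255},{"dp":[0,1,0],"roll":0,"gripper":255},{"dp":[0,1,0],"roll":0,"gripper":255}]'
python3 -c 'from rig import ctrl;print(ctrl.sense()["wrist_torque"])'
```

```text
time_s: 19.02
eef_pos: [538.5, 270.1, 148.0]
ee_rot: [-0.494, 0.493, -0.506, 0.507]
force: [0.2, -0.7, -2.0]
grip_width: 0.126
[0.15393613 0.02090053 0.02276186]
time_s: 19.35
eef_pos: [538.3, 270.1, 147.3]
ee_rot: [-0.494, 0.493, -0.506, 0.507]
force: [0.3, -0.3, -2.7]
grip_width: 0.128
[ 0.14545381 -0.11625869 -0.04422197]
```

```bash
python3 -m crank '[{"dp":[0,0.5,0],"roll":0,"gripper":255},{"dp":[0,1,0],"roll":0,"gripper":255},{"dp":[0,1,0],"roll":0,"gripper":255},{"dp":[0,1,0],"roll":0,"gripper":255}]'
python3 -c 'from rig import ctrl;print(ctrl.sense()["wrist_torque"])'
python3 -m crank '[{"dp":[0,0.5,0],"roll":0,"gripper":255},{"dp":[0,1,0],"roll":0,"gripper":255},{"dp":[0,1,0],"roll":0,"gripper":255},{"dp":[0,1,0],"roll":0,"gripper":255}]'
python3 -c 'from rig import ctrl;print(ctrl.sense()["wrist_torque"])'
```

```text
time_s: 19.68
eef_pos: [538.4, 270.1, 146.5]
ee_rot: [-0.494, 0.493, -0.506, 0.507]
force: [0.7, -0.9, -1.4]
grip_width: 0.129
[ 0.07643996 -0.20170582 -0.0561507 ]
time_s: 20.02
eef_pos: [538.7, 270.1, 146.1]
ee_rot: [-0.494, 0.493, -0.506, 0.507]
force: [1.8, -2.2, 6.8]
grip_width: 0.124
[-0.05344005 -0.21048728  0.09994761]
```

Both ends now seem seated: the force rose to about 11 N with a balanced moment. Next is the tug, about 8 mm of free lift and then small steps.

```bash
python3 -m crank '[{"dp":[0,0,0],"roll":0,"gripper":255},{"dp":[0,0,0],"roll":0,"gripper":255},{"dp":[0,-1,0],"roll":0,"gripper":255},{"dp":[0,-2,0],"roll":0,"gripper":255},{"dp":[0,-3,0],"roll":0,"gripper":255},{"dp":[0,-3,0],"roll":0,"gripper":255}]'
python3 -c 'from rig import ctrl;print(ctrl.sense()["wrist_torque"])'
python3 -m crank '[{"dp":[0,-1,0],"roll":0,"gripper":255},{"dp":[0,-2,0],"roll":0,"gripper":255},{"dp":[0,-3,0],"roll":0,"gripper":255},{"dp":[0,-4,0],"roll":0,"gripper":255},{"dp":[0,-4,0],"roll":0,"gripper":255}]'
python3 -c 'from rig import ctrl;print(ctrl.sense()["wrist_torque"])'
python3 -m crank '[{"dp":[0,-1,0],"roll":0,"gripper":255},{"dp":[0,-1,0],"roll":0,"gripper":255},{"dp":[0,-1,0],"roll":0,"gripper":255}]'
python3 -c 'from rig import ctrl;print(ctrl.sense()["wrist_torque"])'
```

```text
time_s: 20.52
eef_pos: [537.9, 270.1, 147.9]
ee_rot: [0.493, -0.494, 0.507, -0.506]
force: [0.2, -0.2, -2.8]
grip_width: 0.127
[ 0.13755756 -0.10543673 -0.09295681]
time_s: 20.93
eef_pos: [538.0, 270.1, 152.2]
ee_rot: [0.493, -0.494, 0.507, -0.506]
force: [-0.4, -0.3, -4.0]
grip_width: 0.129
[ 0.06713084 -0.00075762 -0.09812352]
time_s: 21.18
eef_pos: [538.0, 270.1, 153.2]
ee_rot: [0.493, -0.494, 0.507, -0.506]
force: [-0.9, -0.7, -4.5]
grip_width: 0.129
[ 0.12361197  0.07907867 -0.02189657]
```

```bash
python3 -m crank '[{"dp":[0,-1,0],"roll":0,"gripper":255},{"dp":[0,-1,0],"roll":0,"gripper":255},{"dp":[0,-1,0],"roll":0,"gripper":255}]'
python3 -c 'from rig import ctrl;print(ctrl.sense()["wrist_torque"])'
python3 -m crank '[{"dp":[0,-1,0],"roll":0,"gripper":255},{"dp":[0,-1,0],"roll":0,"gripper":255},{"dp":[0,-1,0],"roll":0,"gripper":255}]'
python3 -c 'from rig import ctrl;print(ctrl.sense()["wrist_torque"])'
python3 -m crank '[{"dp":[0,-1,0],"roll":0,"gripper":255},{"dp":[0,-1,0],"roll":0,"gripper":255},{"dp":[0,-1,0],"roll":0,"gripper":255}]'
python3 -c 'from rig import ctrl;print(ctrl.sense()["wrist_torque"])'
```

```text
time_s: 21.43
eef_pos: [538.1, 270.1, 154.3]
ee_rot: [0.493, -0.493, 0.507, -0.506]
force: [-1.4, -0.0, -5.8]
grip_width: 0.132
[ 0.14364688  0.06674786 -0.02621227]
time_s: 21.68
eef_pos: [538.2, 270.1, 155.3]
ee_rot: [0.493, -0.493, 0.507, -0.506]
force: [-0.1, 0.2, -6.0]
grip_width: 0.125
[ 0.31258337  0.04838084 -0.0356673 ]
time_s: 21.93
eef_pos: [538.1, 270.1, 156.0]
ee_rot: [0.493, -0.494, 0.507, -0.506]
force: [-0.5, 0.6, -9.3]
grip_width: 0.127
[ 0.37046306 -0.0076349  -0.03517264]
```

```bash
python3 -m crank '[{"dp":[0,-0.5,0],"roll":0,"gripper":255},{"dp":[0,-0.5,0],"roll":0,"gripper":255},{"dp":[0,-0.5,0],"roll":0,"gripper":255}]'
python3 -c 'from rig import ctrl;print(ctrl.sense()["wrist_torque"])'
python3 -m crank '[{"dp":[0,-0.5,0],"roll":0,"gripper":255},{"dp":[0,-0.5,0],"roll":0,"gripper":255},{"dp":[0,-0.5,0],"roll":0,"gripper":255}]'
python3 - <<'E'
from h import *
print(ctrl.sense()["wrist_torque"])
w=eyes.capture("wrist");save(w,"w5");s=eyes.capture("side");save(s,"s5");c=eyes.capture("scene");save(c,"c5")
a=cv2.imread("pics/s5.png");b=cv2.imread("pics/c5.png");R=lambda i:cv2.resize(i,(395,290),interpolation=cv2.INTER_CUBIC)
cv2.imwrite("pics/v5.png",np.vstack([np.hstack([R(a[100:144,225:285]),R(a[160:204,270:330])]),np.hstack([R(b[285:329,430:490]),R(b[232:276,330:390])])]))
E
```

```text
time_s: 22.18
eef_pos: [538.0, 270.1, 156.2]
ee_rot: [0.493, -0.494, 0.507, -0.506]
force: [1.0, 1.9, -15.0]
grip_width: 0.125
[ 0.43226785 -0.15230858 -0.0235767 ]
time_s: 22.43
eef_pos: [537.8, 270.0, 156.5]
ee_rot: [0.493, -0.494, 0.507, -0.506]
force: [0.7, 0.2, -19.5]
grip_width: 0.127
[ 0.40634678 -0.16735745 -0.08705555]
```

View pics/v5.png

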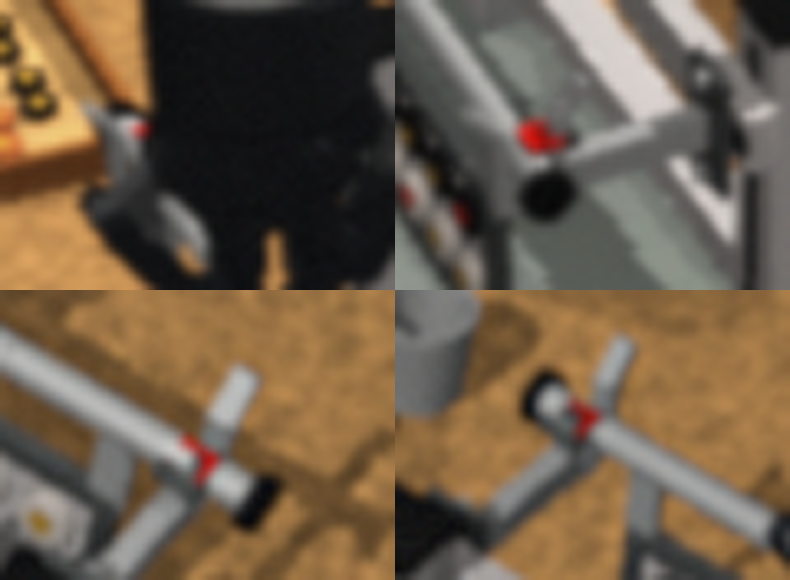

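Both red latches lie shut over the tube, and the tug meets a firm, near-balanced hold of about 15 N. Now I set it back down.

```bash
python3 -m crank '[{"dp":[0,1,0],"roll":0,"gripper":255},{"dp":[0,2.5,0],"roll":0,"gripper":255},{"dp":[0,4,0],"roll":0,"gripper":255},{"dp":[0,5.5,0],"roll":0,"gripper":255},{"dp":[0,7,0],"roll":0,"gripper":255},{"dp":[0,8,0],"roll":0,"gripper":255},{"dp":[0,8.5,0],"roll":0,"gripper":255},{"dp":[0,8.5,0],"roll":0,"gripper":255}]'
python3 -c 'from rig import ctrl;print(ctrl.sense()["wrist_torque"])'
python3 -m crank '[{"dp":[0,0.5,0],"roll":0,"gripper":255},{"dp":[0,1,0],"roll":0,"gripper":255},{"dp":[0,1,0],"roll":0,"gripper":255}]'
python3 -c 'from rig import ctrl;print(ctrl.sense()["wrist_torque"])'
```

```text
time_s: 23.25
eef_pos: [538.4, 270.1, 149.1]
ee_rot: [-0.494, 0.493, -0.506, 0.507]
force: [0.0, 0.1, -3.2]
grip_width: 0.128
[ 0.02969749 -0.11844101 -0.08854693]
time_s: 23.5
eef_pos: [538.3, 270.1, 147.9]
ee_rot: [-0.494, 0.493, -0.506, 0.507]
force: [0.5, 0.5, -2.1]
grip_width: 0.121
[ 0.05035832 -0.08966476 -0.06681443]
```

```bash
python3 -m crank '[{"dp":[0,0.5,0],"roll":0,"gripper":255},{"dp":[0,1,0],"roll":0,"gripper":255},{"dp":[0,1,0],"roll":0,"gripper":255}]'
python3 -c 'from rig import ctrl;print(ctrl.sense()["wrist_torque"])'
python3 -m crank '[{"dp":[0,0.5,0],"roll":0,"gripper":255},{"dp":[0,1,0],"roll":0,"gripper":255},{"dp":[0,1,0],"roll":0,"gripper":255}]'
python3 -c 'from rig import ctrl;print(ctrl.sense()["wrist_torque"])'
```

```text
time_s: 23.75
eef_pos: [538.3, 270.1, 146.8]
ee_rot: [-0.494, 0.493, -0.506, 0.507]
force: [1.1, -0.5, -2.7]
grip_width: 0.127
[ 0.06655089 -0.08402959 -0.12132527]
time_s: 24.0
eef_pos: [538.6, 270.1, 146.4]
ee_rot: [-0.494, 0.493, -0.506, 0.507]
force: [0.6, -1.1, 2.3]
grip_width: 0.128
[-0.0068639  -0.11542741 -0.04325863]
```

```bash
python3 -m crank '[{"dp":[0,0,0],"roll":0,"gripper":200},{"dp":[0,0,0],"roll":0,"gripper":180},{"dp":[0,0,0],"roll":0,"gripper":150},{"dp":[0,0,0],"roll":0,"gripper":120},{"dp":[0,0,0],"roll":0,"gripper":120},{"dp":[0,0,0],"roll":0,"gripper":120},{"dp":[0,0,0],"roll":0,"gripper":120},{"dp":[0,0,0],"roll":0,"gripper":120}]'
python3 -m crank '[{"dp":[0,-5,0],"roll":0,"gripper":120},{"dp":[0,-15,0],"roll":0,"gripper":120},{"dp":[0,-30,0],"roll":0,"gripper":120},{"dp":[0,-50,0],"roll":0,"gripper":120},{"dp":[0,-75,0],"roll":0,"gripper":120},{"dp":[0,-105,0],"roll":0,"gripper":120},{"dp":[0,-135,0],"roll":0,"gripper":120},{"dp":[0,-160,0],"roll":0,"gripper":120},{"dp":[0,-175,0],"roll":0,"gripper":120},{"dp":[0,-175,0],"roll":0,"gripper":120}]'
python3 -m crank '[{"dp":[0,0,0],"roll":0,"gripper":120},{"dp":[0,0,0],"roll":0,"gripper":120},{"dp":[0,0,0],"roll":0,"gripper":120},{"dp":[0,0,0],"roll":0,"gripper":120},{"dp":[0,0,0],"roll":0,"gripper":120},{"dp":[0,0,0],"roll":0,"gripper":120},{"dp":[0,0,0],"roll":0,"gripper":120},{"dp":[0,0,0],"roll":0,"gripper":120},{"dp":[0,0,0],"roll":0,"gripper":120},{"dp":[0,0,0],"roll":0,"gripper":120}]'
python3 - <<'E'
from h import *
w=eyes.capture("wrist");save(w,"w6");s=eyes.capture("side");save(s,"s6");c=eyes.capture("scene");save(c,"c6")
a=cv2.imread("pics/s6.png")[90:234,220:360];b=cv2.imread("pics/c6.png")[225:369,330:480];e=cv2.imread("pics/w6.png")
R=lambda i,x:cv2.resize(i,(x,300),interpolation=cv2.INTER_CUBIC)
cv2.imwrite("pics/v6.png",np.vstack([np.hstack([R(a,400),R(b,400)]),np.hstack([R(e,400),R(cv2.imread("pics/c6.png"),400)])]))
E
```

```text
time_s: 24.67
eef_pos: [538.2, 270.1, 145.8]
ee_rot: [-0.493, 0.493, -0.506, 0.506]
force: [-0.5, 0.6, -0.1]
grip_width: 0.53
time_s: 25.5
eef_pos: [538.7, 270.3, 325.6]
ee_rot: [-0.496, 0.491, -0.505, 0.508]
force: [-0.3, -0.4, 0.5]
grip_width: 0.526
time_s: 26.33
eef_pos: [538.2, 270.1, 320.8]
ee_rot: [0.493, -0.493, 0.506, -0.506]
force: [0.2, 0.1, -0.1]
grip_width: 0.527
```

View pics/v6.png

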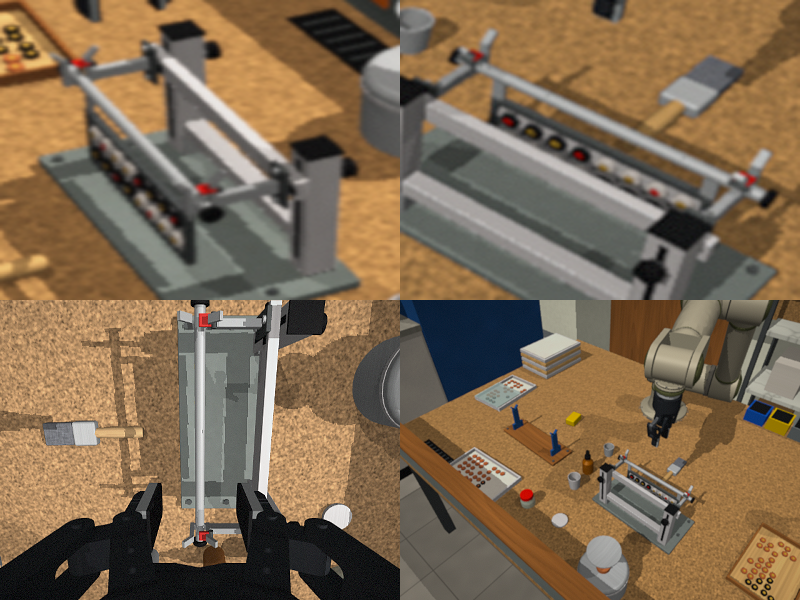

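The frame hangs in both hooks with the red latches shut over the tube, the gripper is clear above it, and the bystanders look unmoved. I'll let any swing die out, then hand it in.

```bash
python3 -m crank '[{"dp":[0,0,0],"roll":0,"gripper":120},{"dp":[0,0,0],"roll":0,"gripper":120},{"dp":[0,0,0],"roll":0,"gripper":120},{"dp":[0,0,0],"roll":0,"gripper":120},{"dp":[0,0,0],"roll":0,"gripper":120},{"dp":[0,0,0],"roll":0,"gripper":120},{"dp":[0,0,0],"roll":0,"gripper":120},{"dp":[0,0,0],"roll":0,"gripper":120},{"dp":[0,0,0],"roll":0,"gripper":120},{"dp":[0,0,0],"roll":0,"gripper":120}]' >/dev/null
python3 - <<'E'
from h import *
import time
np.set_printoptions(precision=1,suppress=True)
P=[eyes.capture("scene") for _ in range(12)]
a,b=[P[i]["color"][225:370,330:480].astype(int) for i in(0,-1)]
print("max blur diff",cv2.blur(np.abs(a-b).astype(np.uint8),(3,3)).max())
for k in("cup_front","cup_back","dropper","sponge","brush"):
    r=models.spot_point(P[-1],k); print(k,onz(P[-1],r[0]["centre"],0) if r else None)
E
python3 -c 'from rig import ctrl;print(ctrl.sense()["time_s"]);print(ctrl.finish_job())'
```

```text
max blur diff 5
cup_front [427.4   1.8  -0. ]
cup_back [652.1  13.8   0. ]
dropper [557.4  -8.3   0. ]
sponge [ 370.1 -264.5    0. ]
brush [356.8 255.1   0. ]
28.1667
the job is handed in; nothing more can be done
None
```

I took the frame off its stand, hung it in both hooks and pressed it down by feel until both latches snapped shut. I then tugged it up, set it back in the hooks, released it, and handed the job in at 28.2 s. No verdict was reported.

- **Pressing in:** the push on the rack peaked at about 13 N, counting the frame's weight. It dropped when the latches snapped, then rose to about 11 N with a balanced moment once both ends were seated.
- **Tug:** after about 9 mm of free lift both latches held, at roughly 15 N total and a little more on the -y side. I pulled slightly harder than planned, right around the 15 N guideline.
- **Final pictures:** both red latches lie shut over the tube and the gripper is clear above the frame. The frame showed no motion over about 0.6 s.
- **Bystanders:** four of them are found within a few millimetres of their first positions. The scene camera puts `cup_front` about 10 mm from its first fix there, but within 4 mm of the side camera's first fix. I take that as network scatter, since the robot felt no contact with anything else.

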